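Shut a slate blank away in the stone chest with a locked lid stay

TASK

Lay the longer of the two slate blanks flat on the floor of the open wooden chest without dropping it, then press down the knee of the chest's locked folding stay to break it, lower the lid without slamming until it is fully shut, and finally swing the steel latch arm fully over the lid. Let go of everything and leave the other things on the worktop where they are.

Things in the scene. Friction and masses are not known exactly. Their poses are not given: they have to be found in the camera images.
- chest: Fixed open wooden chest, steel corners, 220 mm along its x, 210 along y, rim 105 high; walls and floor 10 thick (inside 200 x 190, floor top at z = 10). Origin: centre of its underside on the worktop, z up. Lid hinged along its +y rim (axis parallel to x at y = 105, z = 105), folding stay outside its +x end, latch on its -y side.
- lid (a joint): Lid hinge, rad: 0 = standing open (start; 83 degrees up from shut), 1.449 = fully shut on the rim (stop). Stiff hinge (0.6 N m): the lid stays where it is left and must be pushed all the way down. While the stay is locked the lid cannot be lowered.
- lid_edge (a point): Middle of the lid's free edge, 210 mm from the hinge axis. The lid is a plain wooden board 220 x 210 x 14 mm, 0.45 kg, no handle; its underside passes through the hinge axis; shut, its top is 119 mm above the worktop. Open, it stands on the chest's +y side, free edge about 315 mm above the worktop, its outer face (to push on) turned to the chest's +y.
- knee (a joint): Bend of the folding stay at its knee, rad: 0 = locked (a little over centre, upwards, on its stop), 0.1 = straight, growing as the knee is pressed down; well broken from 0.4, about 2.2 with the lid shut. Some newtons down on the roller break it; it stays where it is left (friction) and folds by itself as the lid goes down.
- knee_pad (a point): Centre of the dark steel thumb roller at the knee: a cylinder 24 mm thick, 40 long, parallel to the chest's x, sticking out away from the chest. At the start at (145, -10, 129) mm in the chest frame. Pressed, it moves on an arc of radius 70 mm about stay_pivot, down and towards the chest's +y (1 sideways to 2 down at first); 30 mm down the stay is broken, the lid tipped only about 0.1 rad.
- stay_pivot (a point): Fixed pivot of the stay's lower link on the chest's +x end, at (122, -70, 93) mm in the chest frame. The lower link (70 mm) runs from here to the knee, the upper link (117 mm) from the knee to the lid's end, 75 mm from the hinge. Both are flat steel bars 16 mm wide.
- latch (a joint): Latch arm, turning about a vertical pivot at (-20, -117) mm in the chest frame, rad: 0 = arm along the chest's +x, outside the lid; starts between -0.3 and 0; 1.571 = arm along the chest's +y over the shut lid (stop). Light friction (0.08 N m), stays where it is left. Turn it only after the lid is shut.
- latch_tab (a point): Middle of the upright steel finger post at the latch arm's end: 18 mm diameter, 45 tall (129 to 174 mm above the worktop), 60 mm from the latch pivot. It can be pinched from above or pushed. The arm below it is a flat bar 18 wide, 8 thick.
- long_blank: The longer slate blank, a dark grey slab 150 x 50 x 22 mm (x, y, z), about 0.46 kg, lying flat and loose on the worktop. Origin: centre of its underside; x along its length.
- short_blank: The shorter slate blank, same slate, 90 x 50 x 22 mm, loose; not to be moved. Origin: centre of its underside; x along its length.
- cup: Copper forming cup, 68 mm across the rim, 62 high, loose; not to be moved. Origin: centre of its underside.
- spacer: Walnut spacer block, 110 x 50 x 40 mm, loose; not to be moved. Origin: centre of its underside.
- gauge: Flat steel gauge plate, 60 x 160 x 8 mm, loose; not to be moved. Origin: centre of its underside.
- brush: Hand brush, 180 mm long, loose; not to be moved. Origin: underside, near its middle.
Not all that is in view belongs to the job. What is shaped like the long_blank but red or yellow is not meant.

How it is judged:
By the outcome, as a careful person would: the job done as asked, in the order asked, and still so for the second after the job is handed in, with the robot touching nothing.
It also fails if it takes over 72 s, if anything falls off the work surface, if the arm or the gripper's body presses on something with over 40 N, if the wrist force passes 120 N, or if a joint passes its speed limit or range.

ROBOT

A 6-joint arm with a two-finger parallel gripper is mounted at the origin on the work surface. World frame = base frame: x ahead of the robot, y to its left, z up, the work surface at z = 0. Lengths are in m, angles in rad, forces in N, time in s.
With the tool pointing down it reaches from about 0.35 to 0.775 m from the base axis. Payload 7.3 kg.
Tool frame: the origin (TCP) lies at the very end of the fingers, on their centre line; the grasp point (between the pads) lies 19 mm behind it; z points along the fingers, y is the direction in which the jaws open and shut (so a half turn about z gives the same grasp; the last joint's range is limited). The gripper opens to 92 mm and grips with 3 to 60 N. Pads are 19 mm wide; open, the fingers measure 130 mm over their backs; the gripper's body (75 mm by 190 mm) begins 47 mm behind the grasp point.
Start: joints at [-1.396, 0.342, 1.524, -0, 1.275, -0.146], TCP at [0.166, -0.498, 0.227] pointing down, gripper open.
Joint ranges: [-2.53, 2.53], [-0.77, 2.02], [0.04, 2.7], [-1, 4.14], [0.28, 2.66], [-3.11, 3.11]. Speed limits (rad/s): [2.57, 2.57, 3.14, 3.14, 3.14, 3.14].

INTERFACE

Orientations are given as [roll, pitch, yaw] about the fixed x, y, z axes, in that order (R = Rz(yaw) Ry(pitch) Rx(roll)).
In Python, from cell import robot gives the robot as it stands.
- The arm moves only by the shell command python3 -m pendant 'ROWS' [OPENING] [FORCE]. ROWS is JSON, a list of rows, each a list of 2 entries, a list of its own where there are three numbers: the shift along the tool's x, y, z in mm, then the turn about the tool's z in degrees. In form: [[[x, y, z], turn], ...]. A call has 1 to 10 rows; each row is the pose to reach, as a shift and turn from the pose measured when the call began, along the tool's axes at that moment; what a row does not reach only later rows make up. A row lasts 1/12 s, in which the tool goes at most 41.7 mm and 7.16 degrees, less where a joint would pass 70% of its speed; a pose out of reach is approached as far as the arm can. A call with a gripper value outside its range is refused whole. OPENING is the opening, from 0 (shut) to 1 (fully open), set as the call begins (- or left out, the last holds). The fingers move at their own pace and stop on an object; FORCE is the grip in N (left out, the last holds). Time passes only in rows, so rows that repeat a pose let the fingers close. It gives the time, the measured TCP pose, the force and the opening at its end, in the units of the state.
- robot.observe(): the state, without advancing time (a new reading comes with each control period).
- robot.read_camera(name): name is "scene" or "side" or "wrist"; returns the picture (480x640x3 uint8, red, green, blue); there is no depth.
- robot.calibration(name): a dict with "vfov" (degrees; the focal length in pixels is half the picture's height over the tangent of half this angle, whatever the lens; pixels are square), "cx", "cy" (the principal point, pixels), "rvec" (rotation vector, rad) and "tvec" (3), from world to camera coordinates, as OpenCV has them. Camera axes: x right, y down, z forward; pixel columns grow to the right and rows downward; lengths in m; the calibration is good to about 2 mm. The wrist camera is an equidistant fisheye: a pixel r from the principal point sees the ray r / f radians off the axis. A picture is of the moment at which its call begins: read the wrist's pose just before it. calibration takes no time and is no camera call; for the wrist camera it gives the pose at the moment of the call.
- robot.hand_in(): hands the job in, once; it reports no verdict.
Trained networks look in the newest picture that a camera, given by its name, has taken for a name from the list of things; names that differ only in an ending like _2 or _b are one class to them, and where a whole thing is asked for, a point or a joint stands for the part that bears it (a point fixed in the world has none). Each returns a list of dicts, best first, with "p" (0 to 1); they miss things now and then, are a little off and sometimes report something else, mostly with a low value. They report only what shows in the picture. A call takes as long as a camera call. They do not tell look-alikes from the thing itself.
- robot.find_in(camera, query): "xy" ([column, row] as shares, 0 to 1, of the picture: columns of its width, rows of its height, amid what is visible of it).
The state is a dict: "time": time; "qpos": joint angles; "qvel": joint speeds; "joint_efforts": joint torques, N m; "tool_pos": TCP position; "tool_rot": TCP orientation; "contact_force": force on the tool from outside, world axes, zero at the start; "torque": the same for the moment, N m; "opening": finger opening in m.
Only numpy, scipy, OpenCV 4.12 (cv2) and the standard library are available. Lean on these libraries where they do the work, as an engineer would, in place of code of your own. Each camera call takes 0.05 s, during which the arm holds its last target.

## Working session

There is one attempt and no reset: what is moved stays moved. The work goes in short steps, Python scripts to look and compute and a shell command to move; the robot and the scene stay as the last step left them, time stands still between calls to the robot, and variables do not carry over. Pictures are saved under pics/ and viewed, and the job is handed in when it is done.

```bash
ls; mkdir -p pics
python3 - <<'E'
from cell import robot
import cv2
print(robot.observe())
for c in ["scene","side","wrist"]:
    im=robot.read_camera(c); cv2.imwrite(f"pics/{c}0.png",im[:,:,::-1]); print(c,robot.calibration(c))
E
```

```text
pics
{'time': 0.0, 'qpos': array([-1.39602323e+00,  3.42709129e-01,  1.52503116e+00, -1.49963108e-05,
        1.27539183e+00, -1.46011899e-01]), 'qvel': array([-0.00147945,  0.00148374,  0.001159  ,  0.0008875 ,  0.00033446,
       -0.00107234]), 'joint_efforts': array([-1.06962285e-03, -4.31236124e+01, -2.44219315e+01,  7.14340713e-02,
        5.59554377e-02, -1.36664776e-04]), 'tool_pos': array([ 0.16547687, -0.49780437,  0.22604708]), 'tool_rot': array([-3.14006748e+00, -2.09795135e-04,  3.20789209e-01]), 'contact_force': array([ 0.40807615, -0.62916968, -0.52529616]), 'torque': array([ 0.01311144, -0.01167142,  0.0078717 ]), 'opening': 0.09150948616516535}
scene {'vfov': 43.14956930320399, 'cx': 322.49683606396576, 'cy': 251.8789056333335, 'rvec': array([ 1.2828112 ,  2.45925302, -0.76153363]), 'tvec': array([ 0.36753645, -0.20018314,  2.12223406])}
side {'vfov': 50.006887531622134, 'cx': 313.0315627577655, 'cy': 241.3796573311403, 'rvec': array([ 2.26136305, -1.00797679,  0.34479763]), 'tvec': array([-0.37255172,  0.37392812,  1.60886132])}
wrist {'vfov': 65.70646984690485, 'cx': 320.7931890714135, 'cy': 237.15129715329445, 'rvec': array([-2.35782361,  1.70184984,  0.23791669]), 'tvec': array([-0.52473039, -0.03500164,  0.39067398])}
```

View pics/scene0.png

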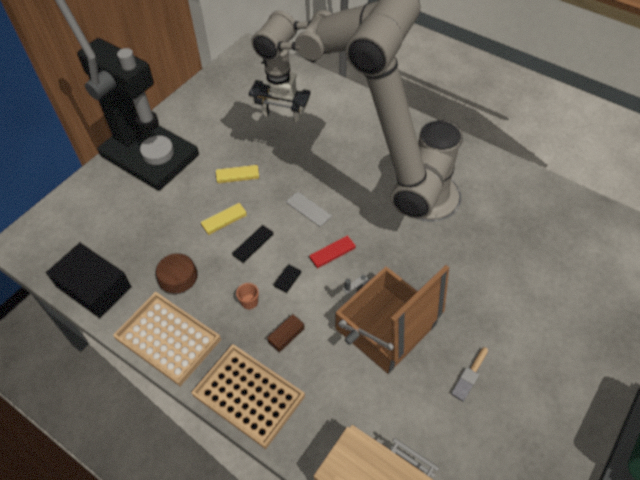

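View pics/side0.png

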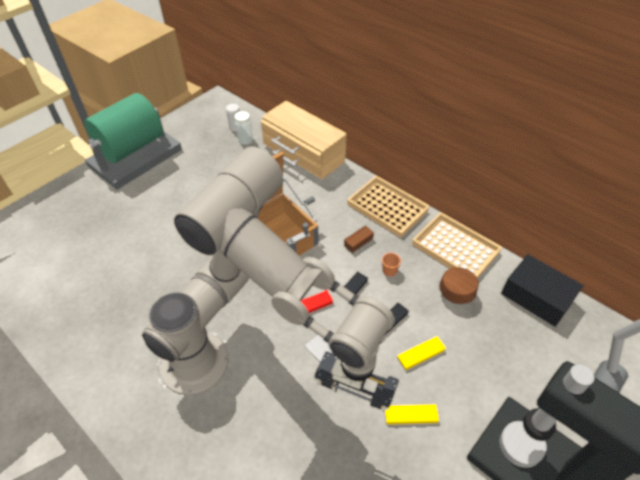

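View pics/wrist0.png

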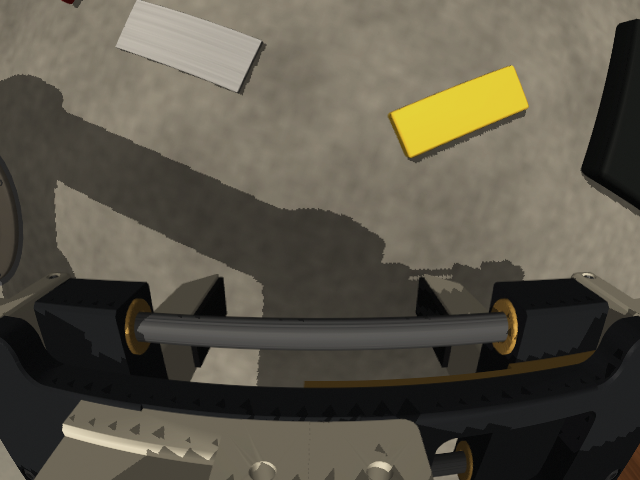

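The scene view shows two dark slabs, at (253,243) (longer) and (288,278) (shorter). The look-alikes are yellow at (237,174) and (223,218), red at (332,251), with the grey gauge at (308,209). The chest is at about (390,315). I'll enlarge those areas and measure them.

```bash
cat > h.py <<'E'
import numpy as np, cv2
from scipy.spatial.transform import Rotation as Ro
from cell import robot
W,H=640,480
def cam(c):
    k=robot.calibration(c); f=H/2/np.tan(np.radians(k['vfov']/2)); R=cv2.Rodrigues(np.array(k['rvec']))[0]
    return dict(f=f,cx=k['cx'],cy=k['cy'],R=R,t=np.array(k['tvec']),fish=(c=='wrist'))
def proj(k,P):
    P=np.atleast_2d(P)@k['R'].T+k['t']
    if k['fish']:
        r=np.linalg.norm(P[:,:2],axis=1); th=np.arctan2(r,P[:,2]); s=k['f']*th/np.maximum(r,1e-9)
        return np.c_[k['cx']+P[:,0]*s,k['cy']+P[:,1]*s]
    return np.c_[k['cx']+k['f']*P[:,0]/P[:,2],k['cy']+k['f']*P[:,1]/P[:,2]]
def ray(k,uv):
    x=(uv[0]-k['cx'])/k['f'];y=(uv[1]-k['cy'])/k['f']
    if k['fish']:
        th=np.hypot(x,y); s=np.sin(th)/max(th,1e-9); d=np.array([x*s,y*s,np.cos(th)])
    else: d=np.array([x,y,1.])
    return -k['R'].T@k['t'], k['R'].T@d
def onz(k,uv,z):
    o,d=ray(k,uv); return o+d*(z-o[2])/d[2]
E
python3 - <<'E'
from h import *
im=cv2.imread('pics/scene0.png')
cv2.imwrite('pics/chestcrop.png',cv2.resize(im[255:375,300:460],None,fx=5,fy=5,interpolation=cv2.INTER_CUBIC))
cv2.imwrite('pics/blankcrop.png',cv2.resize(im[160:310,190:370],None,fx=4,fy=4,interpolation=cv2.INTER_CUBIC))
k=cam('scene')
for n,uv,z in [('long',(253,243),.022),('short',(288,278),.022),('red',(332,251),.022),('gauge',(308,209),.008),('cup',(247,296),.03),('spacer',(287,332),.04),('brush',(470,375),.01),('base',(435,200),0)]:
    print(n,onz(k,uv,z).round(3))
for q in ['long_blank','short_blank','chest','lid_edge','knee_pad','latch_tab','cup','spacer','gauge','brush']:
    r=robot.find_in('scene',q); print(q,[( (np.array(d['xy'])*[W,H]).round(1).tolist(),round(d['p'],2)) for d in r[:4]])
print(robot.observe()['time'])
E
```

```text
long [ 0.52  -0.361  0.022]
short [ 0.563 -0.187  0.022]
red [ 0.399 -0.131  0.022]
gauge [ 0.295 -0.303  0.008]
cup [ 0.69  -0.248  0.03 ]
spacer [ 0.722 -0.07   0.04 ]
brush [0.521 0.432 0.01 ]
base [0.006 0.033 0.   ]
long_blank [([255.6, 242.5], 0.96), ([237.8, 173.4], 0.93), ([221.2, 216.2], 0.9), ([331.3, 253.1], 0.74)]
short_blank [([288.3, 280.9], 0.56)]
chest [([390.9, 313.7], 0.95)]
lid_edge [([418.8, 312.5], 0.67), ([255.3, 243.4], 0.56)]
knee_pad [([356.2, 337.3], 0.84)]
latch_tab [([356.1, 282.3], 0.54)]
cup [([245.3, 293.7], 0.77)]
spacer [([282.9, 333.7], 0.92), ([389.6, 313.4], 0.75)]
gauge [([309.5, 211.7], 0.82)]
brush []
0.65
```

View pics/chestcrop.png

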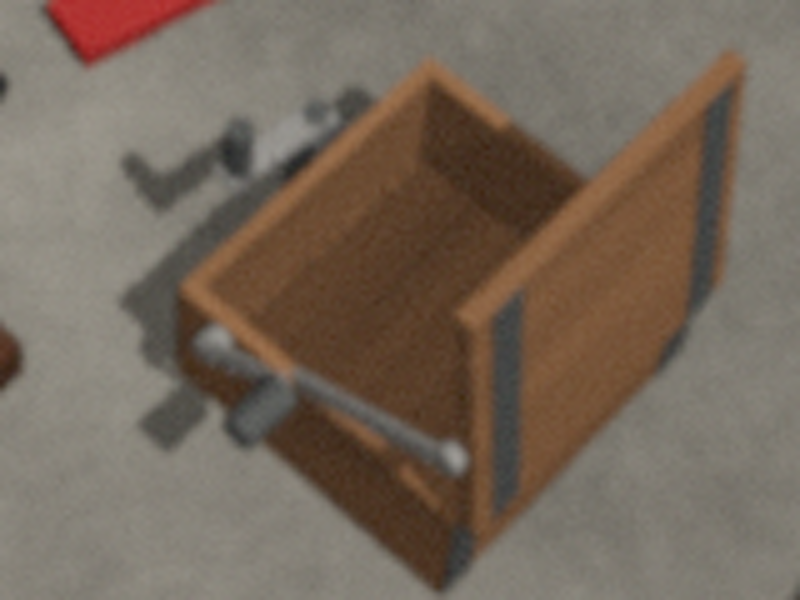

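View pics/blankcrop.png

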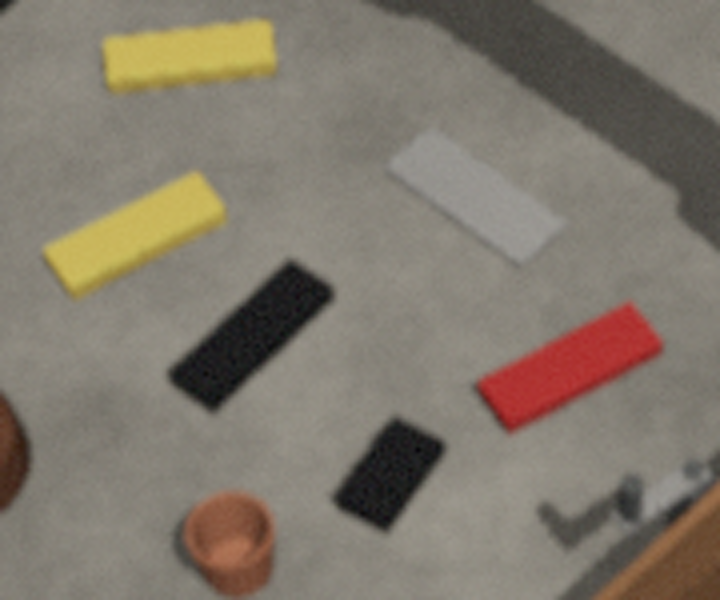

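```bash
cat > fit.py <<'E'
from h import *
from scipy.optimize import least_squares
k=cam('scene')
s=np.sin(np.radians(83));c=np.cos(np.radians(83))
yi,zi=.105-.21*c,.105+.21*s
yo,zo=yi+.014*s,zi+.014*c
pts=[((.11,-.105,.105),(183,287)),((-.11,-.105,.105),(430,60)),((.11,.105,0),(441,592)),
((.11,yi,zi),(458,313)),((-.11,yi,zi),(730,50)),((-.11,yo,zo),(745,62)),((.11,yo,zo),(478,327)),((.145,-.01,.129),(262,410)),((.122,-.07,.093),(212,345))]
M=np.array([p for p,_ in pts]); U=np.array([u for _,u in pts])/5.+[300,255]-0.4
def T(p,M=M):
    x,y,a=p; return np.c_[x+M[:,0]*np.cos(a)-M[:,1]*np.sin(a), y+M[:,0]*np.sin(a)+M[:,1]*np.cos(a), M[:,2]]
if __name__=='__main__':
    best=None
    for a in np.arange(-3,3.2,1):
        r=least_squares(lambda p:(proj(k,T(p))-U).ravel(),[.5,.15,a],loss='soft_l1')
        if best is None or r.cost<best.cost: best=r
    print(best.x, np.degrees(best.x[2])); print((proj(k,T(best.x))-U).round(1).tolist())
    # blanks
    C=np.array([(290,262),(333,293),(213,410),(168,377)])/4.+[190,160]-0.4
    for u,z in zip(C,[.022]*4): print(onz(k,u,z).round(4))
    for n in ['long_blank']:
        def f(p):
            P=np.array([(.075,.025),(.075,-.025),(-.075,-.025),(-.075,.025)])
            q=np.c_[P,np.full(4,.022)]; return (proj(k,T(p,q))-Uo).ravel()
        # top-face corners: near edges lie at top z except bottom ones
        Uo=C
        for a0 in (0,1.5,-1.5,3):
            r=least_squares(f,[.52,-.36,a0]); print(r.x,r.cost)
E
python3 fit.py
```

```text
[ 0.52285703  0.15097725 -0.16350856] -9.368350488246268
[[-0.4, -0.2], [0.5, -0.9], [0.3, 1.1], [-0.6, 0.0], [0.1, -0.9], [1.5, -0.6], [-0.3, 0.4], [-0.0, 0.3], [-0.3, 0.4]]
[ 0.4461 -0.3821  0.022 ]
[ 0.4509 -0.333   0.022 ]
[ 0.5974 -0.3413  0.022 ]
[ 0.5934 -0.3914  0.022 ]
[ 0.52184767 -0.36197091  3.08248326] 0.44911273470043334
[ 0.52184767 -0.36197091  3.08248325] 0.44911273470052704
[ 0.52184767 -0.36197091 -3.20070204] 0.44911273470050456
[ 0.52184767 -0.36197091  3.08248325] 0.4491127347004896
```

Chest fit: centre (0.523, 0.151), yaw −9.4°, residuals about 1 px. The candidates are the dark long slab at (253,243), the dark short one at (288,278), yellow at (237,174) and (223,218), and red at (332,251). The one at (253,243) is the right slab, because it is dark grey and measures 149 x 50 mm; the crop above confirms this. It lies at (0.522, −0.362) with its length at about −3.4°.

```bash
cat > go.py <<'E'
import sys
from h import *
CH=(.5229,.1510,-.1635)
def c2w(p):
    a=CH[2]; return np.array([CH[0]+p[0]*np.cos(a)-p[1]*np.sin(a),CH[1]+p[0]*np.sin(a)+p[1]*np.cos(a),p[2]])
def shift(w,yaw=None,s=None):
    s=s or robot.observe(); R=Ro.from_euler('xyz',s['tool_rot']).as_matrix()
    y0=s['tool_rot'][2]; d=R.T@(np.array(w)-s['tool_pos'])*1000
    t=None if yaw is None else -((np.degrees(yaw-y0)+180)%360-180)
    return d.round(1).tolist(), None if t is None else round(t,1)
if __name__=='__main__':
    # go.py w|c x y z [yawdeg]; c = chest frame mm, yaw world / chest
    v=[float(x) for x in sys.argv[2:]]
    s=robot.observe()
    print('t',round(s['time'],2),'pos',s['tool_pos'].round(4),'yaw',np.degrees(s['tool_rot'][2]).round(1),'q6',s['qpos'][5].round(2),'F',s['contact_force'].round(1),'open',round(s['opening'],4))
    if v:
        p=np.array(v[:3])/1000; yaw=np.radians(v[3]) if len(v)>3 else None
        if sys.argv[1]=='c':
            p=c2w(p); yaw=None if yaw is None else yaw+CH[2]
        print('shift,turn',shift(p,yaw,s))
E
python3 go.py w 522 -362 150 -3.4
```

```text
t 0.65 pos [ 0.1656 -0.4982  0.2268] yaw 18.4 q6 -0.15 F [0.2 0.7 0.5] open 0.0915
shift,turn ([381.2, -16.9, 76.7], np.float64(21.8))
```

```bash
python3 -m pendant '[[[25,-1,0],2],[[65,-3,5],5],[[105,-5,15],8],[[145,-7,25],11],[[185,-9,35],14],[[225,-11,45],17],[[265,-13,55],19],[[305,-15,65],22],[[345,-16,70],22],[[381,-17,76],22]]' 0.8 30; python3 go.py w 522 -362 150 -3.4
python3 -m pendant '[[[0,0,0],0]]'
python3 - <<'E'
from h import *
im=robot.read_camera('wrist'); cv2.imwrite('pics/wrist1.png',im[:,:,::-1])
E
python3 go.py w 522 -362 150 -3.4
```

```text
time: 1.48
tool_pos: [0.5239, -0.3605, 0.1502]
tool_rot: [-3.141, -0.0, -0.063]
contact_force: [-0.1, -1.2, 0.1]
opening: 0.0735
t 1.48 pos [ 0.5239 -0.3605  0.1502] yaw -3.6 q6 0.91 F [-0.1 -1.2  0.1] open 0.0735
shift,turn ([-1.8, 1.6, 0.2], np.float64(-0.2))
time: 1.57
tool_pos: [0.5287, -0.357, 0.1485]
tool_rot: [-3.14, -0.001, -0.058]
contact_force: [-1.2, 1.4, 0.4]
opening: 0.0734
t 1.62 pos [ 0.5266 -0.358   0.1487] yaw -3.3 q6 0.91 F [-0.   0.5 -0.6] open 0.0731
shift,turn ([-4.4, 4.2, -1.3], np.float64(0.1))
```

View pics/wrist1.png

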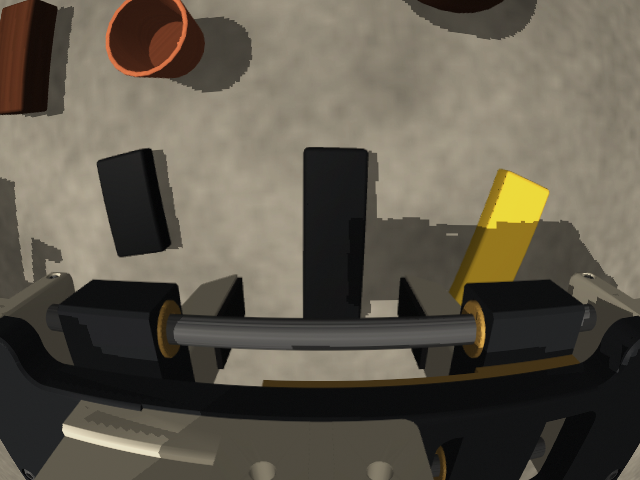

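```bash
python3 - <<'E'
from h import *
k=cam('wrist')
for u in [(304.5,148.5),(367,150),(303,300),(360,315)]: print(onz(k,u,.022).round(4))
c=np.array([.5218,-.362]);a=np.radians(-3.4)
for l in [(.075,.025),(.075,-.025)]:
    print(c+[l[0]*np.cos(a)-l[1]*np.sin(a),l[0]*np.sin(a)+l[1]*np.cos(a)])
E
python3 go.py w 521 -361 14 -3.4
```

```text
[ 0.5892 -0.3496  0.022 ]
[ 0.5856 -0.3973  0.022 ]
[ 0.4639 -0.3395  0.022 ]
[ 0.4464 -0.3877  0.022 ]
[ 0.59815065 -0.34149198]
[ 0.59518533 -0.39140397]
t 1.62 pos [ 0.5266 -0.358   0.1487] yaw -3.3 q6 0.91 F [-0.   0.5 -0.6] open 0.0731
shift,turn ([-5.4, 3.5, 134.7], np.float64(0.1))
```

Run:
```python
from h import *
out=[]
for c in ['scene','side','wrist']:
    s=robot.observe(); k=cam(c); im=robot.read_camera(c)[:,:,::-1].copy(); cv2.imwrite(f'pics/{c}2.png',im)
    print(c,s['tool_pos'].round(4),s['tool_rot'].round(3), proj(k,s['tool_pos']).round(1))
    for d in robot.find_in(c,'long_blank')[:4]:
        uv=np.array(d['xy'])*[W,H]; print(uv.round(1),round(d['p'],2),onz(k,uv,.022).round(4))
    if c!='wrist':
        u=proj(k,s['tool_pos'])[0].astype(int); 
        x0,y0=max(u[0]-80,0),max(u[1]-60,0)
        cr=cv2.resize(im[y0:y0+120,x0:x0+160],None,fx=4,fy=4,interpolation=cv2.INTER_CUBIC)
        uu=((proj(k,s['tool_pos'])[0]-[x0,y0])*4).astype(int); cv2.circle(cr,tuple(int(i) for i in uu),4,(0,255,0),1)
        print(x0,y0); out.append(cr)
cv2.imwrite('pics/tcp2.png',np.vstack(out)[:, :])
```

```text
scene [ 0.5266 -0.358   0.1487] [-3.14e+00  1.00e-03 -5.80e-02] [[248.4 221.3]]
[332.6 252.7] 0.89 [ 0.4037 -0.1257  0.022 ]
[253.1 242.8] 0.7 [ 0.5195 -0.3616  0.022 ]
[223.6 175. ] 0.68 [ 0.3497 -0.6316  0.022 ]
[217.5 219.2] 0.58 [ 0.5122 -0.5209  0.022 ]
168 161
side [ 0.5238 -0.3602  0.1498] [-3.141e+00  1.000e-03 -6.100e-02] [[392.5 293.5]]
[421.8 354.5] 0.96 [ 0.4802 -0.5207  0.022 ]
[312.2 303.8] 0.8 [ 0.3922 -0.1437  0.022 ]
[390.  324.8] 0.79 [ 0.4995 -0.3846  0.022 ]
[412.  416.1] 0.78 [ 0.3016 -0.6105  0.022 ]
312 233
wrist [ 0.5229 -0.3612  0.1505] [ 3.141  0.    -0.064] [[319.8 294.3]]
[493.1 228.1] 0.91 [ 0.5127 -0.5098  0.022 ]
[322.9 224.2] 0.59 [ 0.5248 -0.3636  0.022 ]
```

View pics/tcp2.png

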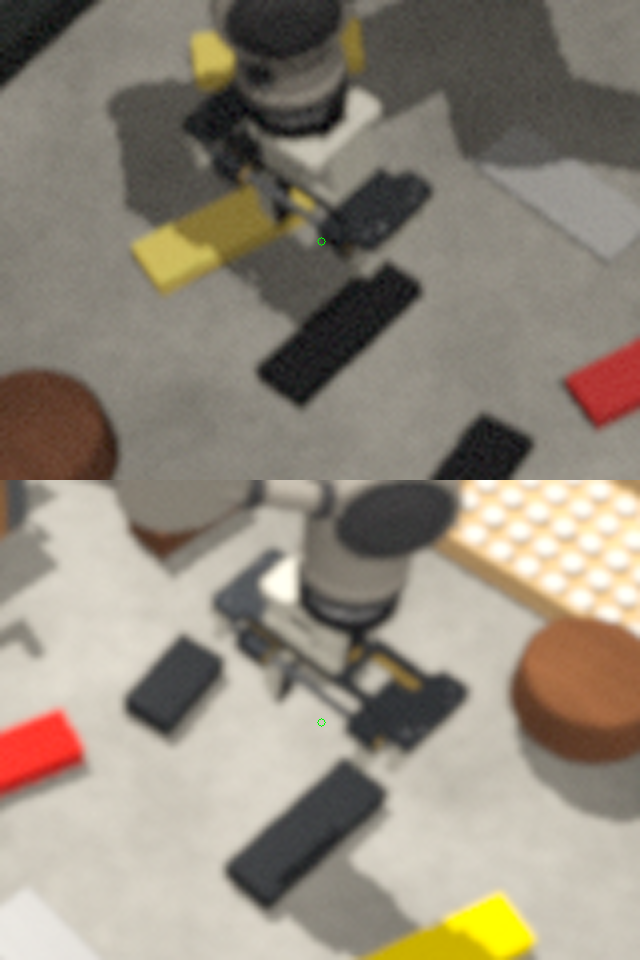

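Run:
```python
from h import *
k=cam('wrist'); im=cv2.imread('pics/wrist2.png')
cv2.imwrite('pics/w2c.png',cv2.resize(im[100:340,220:440],None,fx=2.5,fy=2.5))
c=np.array([.5218,-.362]);a=np.radians(-3.4)
for l in [(.075,.025),(.075,-.025),(0,.025),(0,-.025)]:
    p=c+[l[0]*np.cos(a)-l[1]*np.sin(a),l[0]*np.sin(a)+l[1]*np.cos(a)]
    print(l,((proj(k,[*p,.022])[0]-[220,100])*2.5).round(1))
print(robot.observe()['tool_pos'])
```

```text
(0.075, 0.025) [168.9  83.6]
(0.075, -0.025) [332.1  82.7]
(0, 0.025) [173.9 320.2]
(0, -0.025) [330.  319.3]
[ 0.52286408 -0.36151711  0.15076962]
```

View pics/w2c.png

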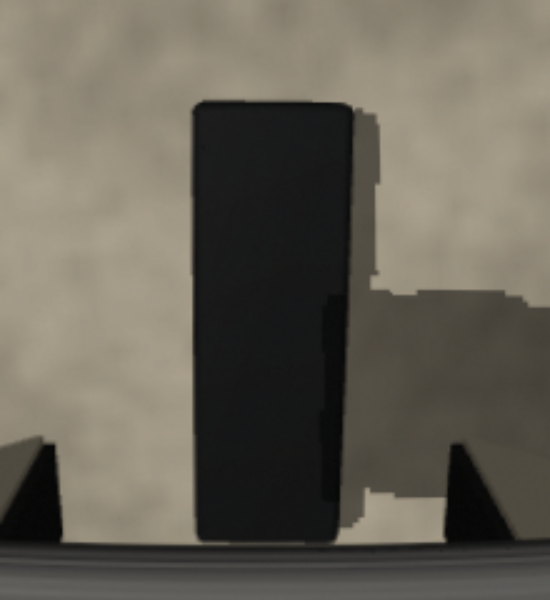

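Run:
```python
from h import *
from scipy.optimize import least_squares
k=cam('wrist')
U=np.array([(193,102),(353,102),(340,541),(197,541)])/2.5+[220,100]-.3
P=np.array([(.075,.025),(.075,-.025),(-.075,-.025),(-.075,.025)])
for u in U: print(onz(k,u,.022).round(4))
def f(p):
    c,s=np.cos(p[2]),np.sin(p[2]); q=np.c_[p[0]+P[:,0]*c-P[:,1]*s,p[1]+P[:,0]*s+P[:,1]*c,np.full(4,.022)]
    return (proj(k,q)-U).ravel()
r=least_squares(f,[.52,-.36,0]); print(r.x,np.degrees(r.x[2]),f(r.x).round(1))
```

```text
[ 0.5921 -0.3483  0.022 ]
[ 0.5891 -0.3973  0.022 ]
[ 0.4406 -0.3873  0.022 ]
[ 0.444  -0.3375  0.022 ]
[ 0.51631412 -0.36757596 -0.06932959] -3.972292823176145 [-0.6 -0.9  0.5 -0.4  0.1  0.9  0.   0.8]
```

Run:
```python
from h import *
im=cv2.imread('pics/side2.png'); cr=cv2.resize(im[295:345,360:415],None,fx=12,fy=12,interpolation=cv2.INTER_CUBIC)
k=cam('side')
for (x,y,a),col in [((.5218,-.362,-.059),(0,0,255)),((.5163,-.3676,-.069),(0,255,0))]:
    P=np.array([(.075,.025),(.075,-.025),(-.075,-.025),(-.075,.025)])
    for z in (.022,0):
        q=np.c_[x+P[:,0]*np.cos(a)-P[:,1]*np.sin(a),y+P[:,0]*np.sin(a)+P[:,1]*np.cos(a),np.full(4,z)]
        u=(proj(k,q)-[360,295]+.5)*12-.5
        cv2.polylines(cr,[u.astype(int).reshape(-1,1,2)],True,col,1)
cv2.imwrite('pics/sidefit.png',cr)
im=cv2.imread('pics/scene0.png'); cr=cv2.resize(im[215:270,225:285],None,fx=10,fy=10,interpolation=cv2.INTER_CUBIC); k=cam('scene')
for (x,y,a),col in [((.5218,-.362,-.059),(0,0,255)),((.5163,-.3676,-.069),(0,255,0))]:
    P=np.array([(.075,.025),(.075,-.025),(-.075,-.025),(-.075,.025)])
    for z in (.022,0):
        q=np.c_[x+P[:,0]*np.cos(a)-P[:,1]*np.sin(a),y+P[:,0]*np.sin(a)+P[:,1]*np.cos(a),np.full(4,z)]
        u=(proj(k,q)-[225,215]+.5)*10-.5
        cv2.polylines(cr,[u.astype(int).reshape(-1,1,2)],True,col,1)
cv2.imwrite('pics/scenefit.png',cr)
```

```text
(no output)
```

View pics/sidefit.png

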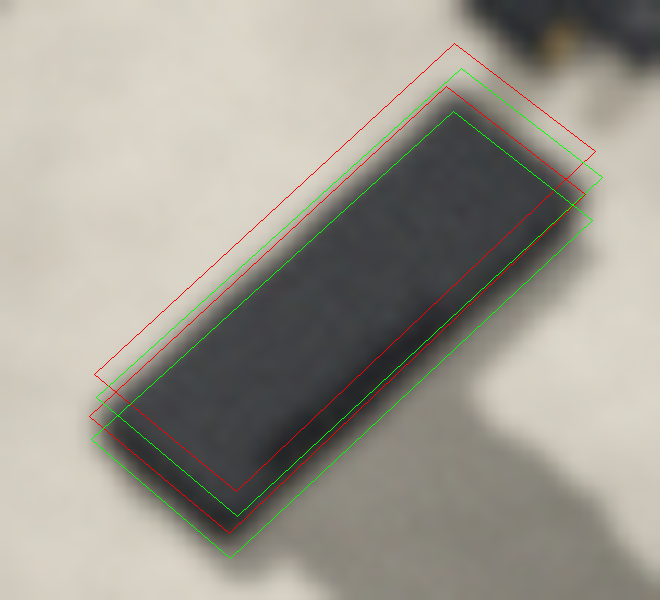

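View pics/scenefit.png

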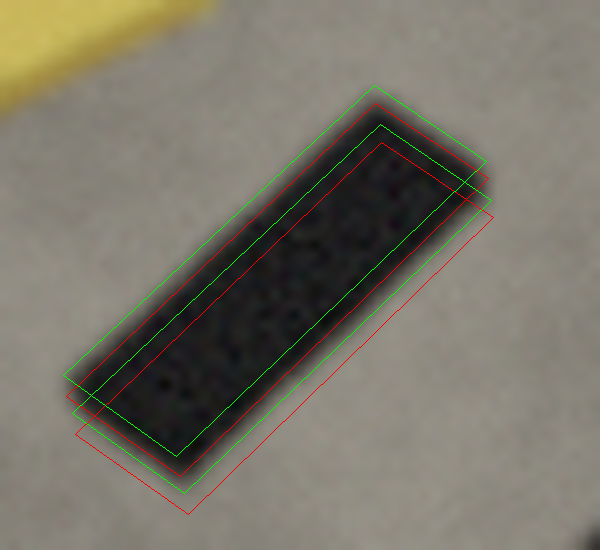

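The scene fit took the top face as the whole silhouette. The wrist fit, (0.516, −0.3675) at −4°, matches all three views, so I'll use that one.

```bash
python3 go.py w 516.3 -367.6 8 -4
```

```text
t 1.92 pos [ 0.5229 -0.3615  0.1508] yaw -3.7 q6 0.91 F [ 0.6 -0.7  0.8] open 0.0735
shift,turn ([-6.2, 6.4, 142.8], np.float64(0.3))
```

```bash
python3 -m pendant '[[[-3,3,20],0.3],[[-6,6,50],0.3],[[-6,6.5,80],0.3],[[-6,6.5,105],0.3],[[-6,6.5,122],0.3],[[-6,6.5,133],0.3],[[-6,6.5,139],0.3],[[-6,6.5,142],0.3],[[-6,6.5,143],0.3],[[-6,6.5,143],0.3]]' 0.8 40; python3 -m pendant '[[[0,0,0],0],[[0,0,0],0],[[0,0,0],0],[[0,0,0],0],[[0,0,0],0],[[0,0,0],0]]' 0 40; python3 go.py w 516.3 -367.6 8 -4
```

```text
time: 2.75
tool_pos: [0.5169, -0.3682, 0.0088]
tool_rot: [3.14, -0.002, -0.07]
contact_force: [0.4, -0.7, -0.5]
opening: 0.0732
time: 3.25
tool_pos: [0.5171, -0.3675, 0.0093]
tool_rot: [3.141, -0.002, -0.07]
contact_force: [1.8, 4.6, 5.7]
opening: 0.0493
t 3.25 pos [ 0.5171 -0.3675  0.0093] yaw -4.0 q6 0.9 F [1.8 4.6 5.7] open 0.0493
shift,turn ([-0.8, 0.2, 1.3], np.float64(-0.0))
```

```bash
python3 -m pendant '[[[0,0,-5],0],[[0,0,-15],0],[[0,0,-35],0],[[0,0,-60],0],[[0,0,-90],0],[[0,0,-120],0],[[0,0,-150],0],[[0,0,-175],0],[[0,0,-195],0],[[0,0,-205],0]]'; python3 go.py c 0 -10 230 90
```

```text
time: 4.08
tool_pos: [0.5172, -0.3682, 0.2179]
tool_rot: [3.138, -0.005, -0.07]
contact_force: [0.2, -0.6, -4.0]
opening: 0.0495
t 4.08 pos [ 0.5172 -0.3682  0.2179] yaw -4.0 q6 0.9 F [ 0.2 -0.6 -4. ] open 0.0495
shift,turn ([-31.6, -508.3, -14.1], np.float64(-84.7))
```

```bash
python3 -m pendant '[[[0,-10,-3],-2],[[0,-30,-6],-6],[[0,-58,-10],-12],[[-5,-90,-14],-18],[[-8,-122,-14],-25],[[-10,-154,-14],-32],[[-14,-186,-14],-39],[[-18,-218,-14],-46],[[-20,-250,-14],-52],[[-23,-282,-14],-58]]'; python3 go.py c 0 -12 230 90
```

```text
time: 4.92
tool_pos: [0.5127, -0.0829, 0.2294]
tool_rot: [3.138, 0.001, 0.949]
contact_force: [1.3, 0.7, -4.0]
opening: 0.0498
t 4.92 pos [ 0.5127 -0.0829  0.2294] yaw 54.4 q6 0.32 F [ 1.3  0.7 -4. ] open 0.0498
shift,turn ([185.4, -122.6, -1.3], np.float64(-26.2))
```

```bash
python3 -m pendant '[[[28,-18,-5],-5],[[56,-36,-6],-10],[[84,-55,-6],-15],[[110,-72,-6],-20],[[135,-90,-6],-26],[[155,-104,-6],-26],[[170,-114,-6],-26],[[180,-120,-6],-26],[[185,-122,-6],-26],[[185,-122,-6],-26]]'; python3 -m pendant '[[[0,0,0],0],[[0,0,0],0],[[0,0,0],0]]'
python3 - <<'E'
from h import *
for c in ['scene','side','wrist']:
    im=robot.read_camera(c)[:,:,::-1].copy(); cv2.imwrite(f'pics/{c}3.png',im)
E
python3 go.py c 0 -12 230 90
```

```text
time: 5.75
tool_pos: [0.5209, 0.1392, 0.234]
tool_rot: [3.14, 0.003, 1.405]
contact_force: [-0.4, 0.5, -4.5]
opening: 0.0498
time: 6.0
tool_pos: [0.5209, 0.1382, 0.2338]
tool_rot: [3.14, 0.004, 1.404]
contact_force: [-0.9, 0.3, -5.5]
opening: 0.0498
t 6.15 pos [0.521  0.1385 0.2341] yaw 80.4 q6 0.29 F [-0.6  0.4 -4.7] open 0.05
shift,turn ([0.6, -0.2, 4.1], np.float64(-0.2))
```

View pics/wrist3.png

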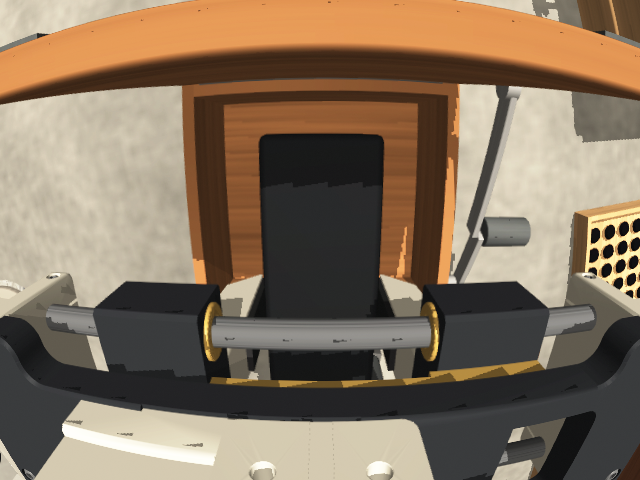

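View pics/scene3.png

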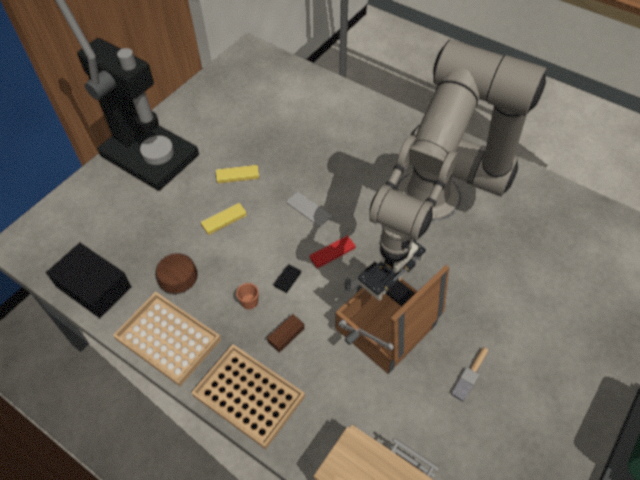

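View pics/side3.png

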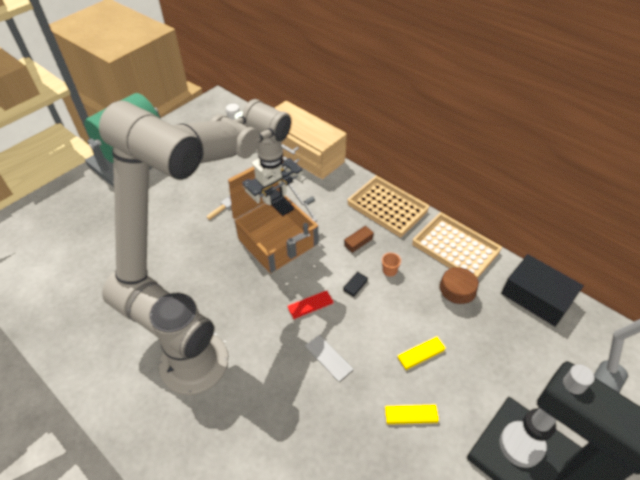

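```bash
cat > ov.py <<'E'
from go import *
import go,sys
def draw(k,im,x0,y0,f,col,ch):
    go.CH=ch
    def L(pts,cl=True):
        pts=np.array(pts); n=[]
        for i in range(len(pts) if cl else len(pts)-1):
            a,b=pts[i],pts[(i+1)%len(pts)]
            n+= [a+(b-a)*t for t in np.linspace(0,1,15)]
        u=(proj(k,np.array([c2w(p) for p in n]))-[x0,y0]+.5)*f-.5
        cv2.polylines(im,[u.astype(int).reshape(-1,1,2)],False,col,1)
    L([(.11,.105,.105),(.11,-.105,.105),(-.11,-.105,.105),(-.11,.105,.105)])
    L([(.1,.095,.105),(.1,-.095,.105),(-.1,-.095,.105),(-.1,.095,.105)])
    L([(.1,.095,.01),(.1,-.095,.01),(-.1,-.095,.01),(-.1,.095,.01)])
    L([(.125,.002,.129),(.165,.002,.129),(.165,-.022,.129),(.125,-.022,.129)])
    t=np.radians(83);yi,zi=.105-.21*np.cos(t),.105+.21*np.sin(t)
    L([(.11,yi,zi),(-.11,yi,zi)],False)
E
python3 - <<'E'
from ov import *
k=cam('wrist'); im=cv2.imread('pics/wrist3.png')
cr=cv2.resize(im[60:300,160:560],None,fx=2,fy=2,interpolation=cv2.INTER_CUBIC)
draw(k,cr,160,60,2,(0,255,0),(.5229,.1510,-.1635))
cv2.imwrite('pics/ov3.png',cr)
E
```

```text
(no output)
```

View pics/ov3.png

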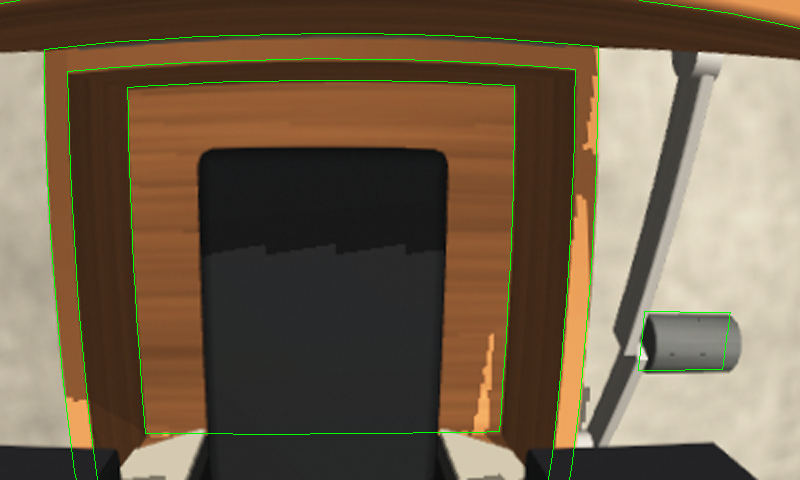

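```bash
python3 -m pendant '[[[0,0,15],-0.2],[[0,0,40],-0.2],[[0,0,70],-0.2],[[0,0,100],-0.2],[[0,0,130],-0.2],[[0,0,155],-0.2],[[0,0,172],-0.2],[[0,0,182],-0.2],[[0,0,185],-0.2],[[0,0,185],-0.2]]'; python3 -m pendant '[[[0,0,0],0]]';  python3 go.py c 0 -12 45 90
python3 - <<'E'
from h import *
for c in ['scene','wrist']:
    im=robot.read_camera(c)[:,:,::-1].copy(); cv2.imwrite(f'pics/{c}4.png',im)
    if c=='scene': cv2.imwrite('pics/scene4c.png',cv2.resize(im[220:380,320:480],None,fx=3.7,fy=3.7,interpolation=cv2.INTER_CUBIC))
E
```

```text
time: 6.98
tool_pos: [0.5214, 0.1377, 0.049]
tool_rot: [3.14, 0.003, 1.407]
contact_force: [0.0, -0.6, -4.7]
opening: 0.0492
time: 7.07
tool_pos: [0.5223, 0.1378, 0.05]
tool_rot: [3.138, 0.003, 1.407]
contact_force: [0.1, 0.5, -4.6]
opening: 0.0495
t 7.07 pos [0.5223 0.1378 0.05  ] yaw 80.6 q6 0.28 F [ 0.1  0.5 -4.6] open 0.0495
shift,turn ([1.2, -1.6, 5.0], np.float64(-0.0))
```

View pics/scene4c.png

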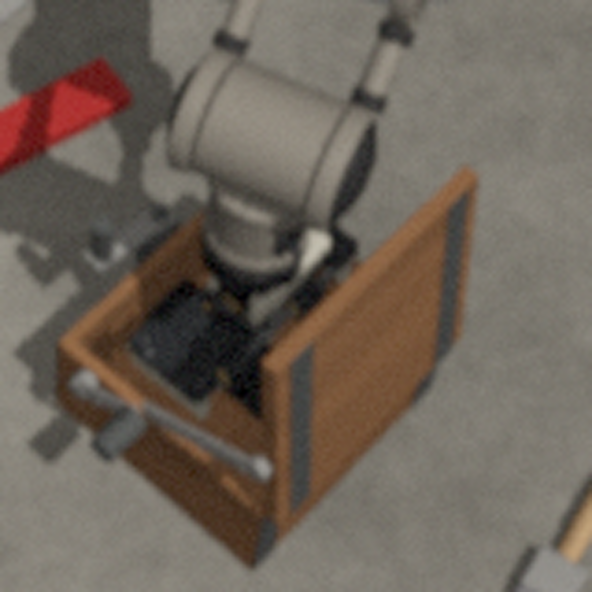

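View pics/wrist4.png

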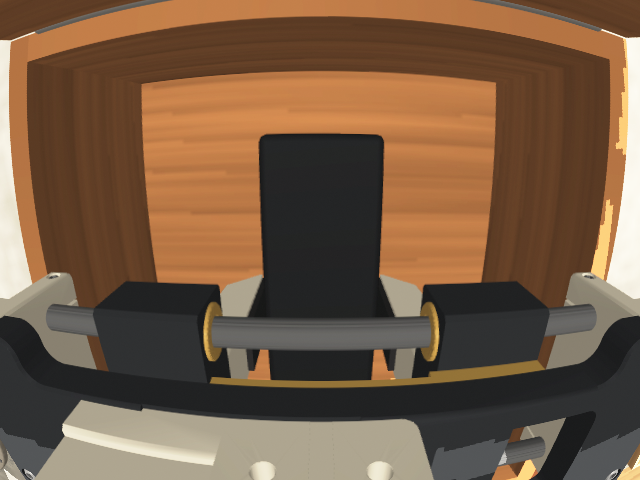

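```bash
python3 -m pendant '[[[1,-1,4],0],[[1,-1,9],0],[[1,-1,14],0],[[1,-1,18],0],[[1,-1,21],0],[[1,-1,23],0],[[1,-1,25],0],[[1,-1,26],0]]'; python3 go.py c 0 -12 19 90
```

```text
time: 7.83
tool_pos: [0.5217, 0.1388, 0.024]
tool_rot: [3.138, 0.003, 1.407]
contact_force: [-0.2, 0.5, -6.5]
opening: 0.0496
t 7.83 pos [0.5217 0.1388 0.024 ] yaw 80.6 q6 0.29 F [-0.2  0.5 -6.5] open 0.0496
shift,turn ([0.2, -0.8, 5.0], np.float64(-0.0))
```

```bash
python3 -m pendant '[[[0,-0.5,1],0],[[0,-0.5,2],0],[[0,-0.5,3],0],[[0,-0.5,4],0],[[0,-0.5,4],0]]'; python3 go.py c 0 -12 19 90
```

```text
time: 8.25
tool_pos: [0.5211, 0.1389, 0.0198]
tool_rot: [3.138, 0.003, 1.407]
contact_force: [-0.6, 0.1, -4.8]
opening: 0.0497
t 8.25 pos [0.5211 0.1389 0.0198] yaw 80.6 q6 0.29 F [-0.6  0.1 -4.8] open 0.0497
shift,turn ([0.2, -0.2, 0.8], np.float64(-0.0))
```

```bash
python3 -m pendant '[[[0,0,0.8],0],[[0,0,1.5],0],[[0,0,1.5],0]]'; python3 -m pendant '[[[0,0,1],0],[[0,0,1],0]]'
```

```text
time: 8.5
tool_pos: [0.5213, 0.1389, 0.0194]
tool_rot: [3.137, 0.003, 1.407]
contact_force: [-2.0, -0.9, 5.2]
opening: 0.0494
time: 8.67
tool_pos: [0.5213, 0.1389, 0.0194]
tool_rot: [3.137, 0.002, 1.407]
contact_force: [-3.0, -0.6, 6.1]
opening: 0.0495
```

The slab is on the floor: the force rose from −4.8 to +6 N. Releasing now.

```bash
python3 -m pendant '[[[0,0,0],0],[[0,0,0],0],[[0,0,0],0],[[0,0,0],0]]' 0.72; python3 -m pendant '[[[0,0,-8],0],[[0,0,-25],0],[[0,0,-50],0],[[0,0,-80],0],[[0,0,-115],0],[[0,0,-150],0],[[0,0,-185],0],[[0,0,-200],0],[[0,0,-205],0]]'
python3 - <<'E'
from h import *
im=robot.read_camera('wrist')[:,:,::-1].copy(); cv2.imwrite('pics/wrist5.png',im)
E
python3 go.py c 151 -11 165 90
```

```text
time: 9.0
tool_pos: [0.5217, 0.1389, 0.0196]
tool_rot: [3.136, 0.002, 1.407]
contact_force: [0.1, 0.1, -0.1]
opening: 0.0653
time: 9.75
tool_pos: [0.5221, 0.1398, 0.2287]
tool_rot: [3.129, 0.0, 1.407]
contact_force: [0.1, -0.8, 0.7]
opening: 0.0662
t 9.8 pos [0.5216 0.1397 0.2275] yaw 80.6 q6 0.29 F [-0.3 -0.4  0.2] open 0.0661
shift,turn ([0.4, 149.8, 64.0], np.float64(-0.0))
```

View pics/wrist5.png

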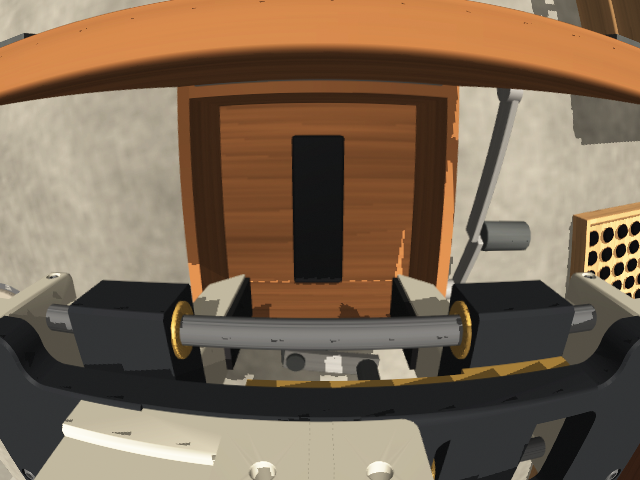

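The wrist view shows the slab flat on the chest floor at (318,208), clear of all the walls. Next is the knee.

```bash
python3 -m pendant '[[[0,10,0],0],[[0,35,5],0],[[0,65,10],0],[[0,95,20],0],[[0,120,30],0],[[0,138,42],0],[[0,147,53],0],[[0,150,60],0],[[0,150,62],0],[[0,150,62],0]]' 0; python3 -m pendant '[[[0,0,0],0]]'
python3 - <<'E'
from h import *
for c in ['side','scene']:
    im=robot.read_camera(c)[:,:,::-1].copy(); cv2.imwrite(f'pics/{c}6.png',im)
cv2.imwrite('pics/scene6c.png',cv2.resize(im[220:380,300:460],None,fx=3.7,fy=3.7,interpolation=cv2.INTER_CUBIC))
E
python3 go.py c 151 -11 141 90
```

```text
time: 10.63
tool_pos: [0.6689, 0.1154, 0.1658]
tool_rot: [3.134, 0.001, 1.407]
contact_force: [0.2, -1.1, -0.1]
opening: 0.0038
time: 10.72
tool_pos: [0.6684, 0.1158, 0.1666]
tool_rot: [3.133, 0.001, 1.408]
contact_force: [-0.3, -0.5, 0.1]
opening: 0.0011
t 10.82 pos [0.6684 0.1158 0.1668] yaw 80.7 q6 0.22 F [ 0.   0.1 -0.5] open 0.0004
shift,turn ([0.0, 1.5, 25.8], np.float64(0.0))
```

View pics/scene6c.png

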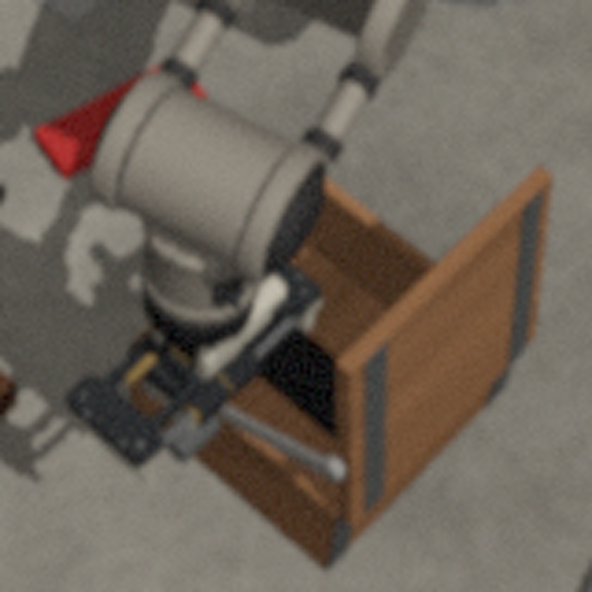

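```bash
python3 -m pendant '[[[0,1,10],0],[[1,1,20],0],[[1,1,25],0],[[2,1,29],0],[[4,1,33],0],[[6,1,37],0],[[7.5,1,41],0],[[9,1,45],0]]' 0;python3 go.py c 151 0 105 90
```

```text
time: 11.48
tool_pos: [0.6712, 0.1271, 0.123]
tool_rot: [3.132, -0.003, 1.409]
contact_force: [-2.7, 7.3, 10.0]
opening: 0.0005
t 11.48 pos [0.6712 0.1271 0.123 ] yaw 80.7 q6 0.24 F [-2.7  7.3 10. ] open 0.0005
shift,turn ([-0.7, 0.6, 18.0], np.float64(0.1))
```

```bash
python3 -m pendant '[[[-1,0,4],0],[[-1,0,8],0],[[-0.5,0,12],0],[[-0.5,0,16],0],[[-0.5,0,20],0],[[-1,0,23],0]]' 0; python3 go.py c 151 0 160 90;  python3 - <<'E'
from h import *
for c in ['scene']:
    im=robot.read_camera(c)[:,:,::-1].copy(); cv2.imwrite(f'pics/{c}7.png',im)
cv2.imwrite('pics/scene7c.png',cv2.resize(im[220:380,300:460],None,fx=3.7,fy=3.7,interpolation=cv2.INTER_CUBIC))
E
```

```text
time: 11.98
tool_pos: [0.6723, 0.1292, 0.1018]
tool_rot: [3.129, -0.008, 1.41]
contact_force: [-0.5, 8.3, 11.1]
opening: 0.0004
t 11.98 pos [0.6723 0.1292 0.1018] yaw 80.8 q6 0.24 F [-0.5  8.3 11.1] open 0.0004
shift,turn ([-2.3, 0.8, -58.2], np.float64(0.2))
```

View pics/scene7c.png

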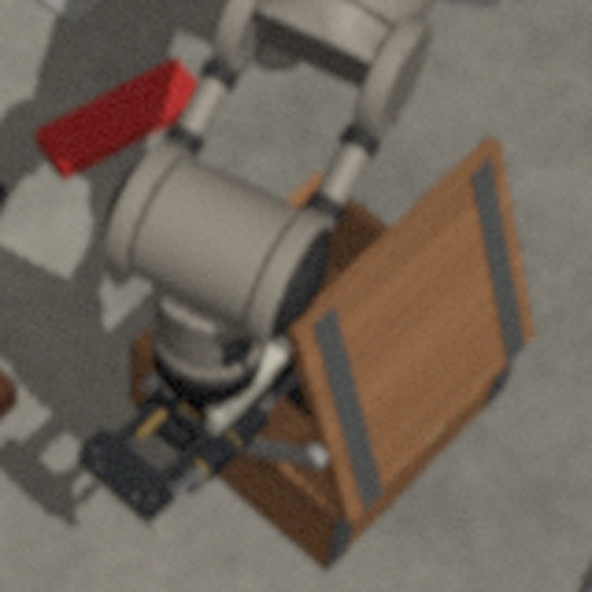

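```bash
python3 -m pendant '[[[-4,0,-5],0],[[-15,0,-15],0],[[-30,0,-28],0],[[-45,0,-45],0],[[-60,0,-70],0],[[-60,0,-100],0],[[-60,0,-135],0],[[-60,0,-165],0],[[-60,0,-185],0],[[-60,0,-195],0]]'
python3 - <<'E'
from h import *
for c in ['side','wrist','scene']:
    im=robot.read_camera(c)[:,:,::-1].copy(); cv2.imwrite(f'pics/{c}8.png',im)
cv2.imwrite('pics/scene8c.png',cv2.resize(im[220:380,300:460],None,fx=3.7,fy=3.7,interpolation=cv2.INTER_CUBIC))
E
python3 go.py c 0 150 300 90
```

```text
time: 12.87
tool_pos: [0.6605, 0.0665, 0.3006]
tool_rot: [3.123, -0.007, 1.408]
contact_force: [1.2, -0.2, 0.1]
opening: 0.0003
t 13.02 pos [0.6598 0.0675 0.2958] yaw 80.7 q6 0.15 F [-0.6 -0.  -0.9] open 0.0007
shift,turn ([210.4, -148.3, -4.7], np.float64(0.1))
```

View pics/scene8c.png

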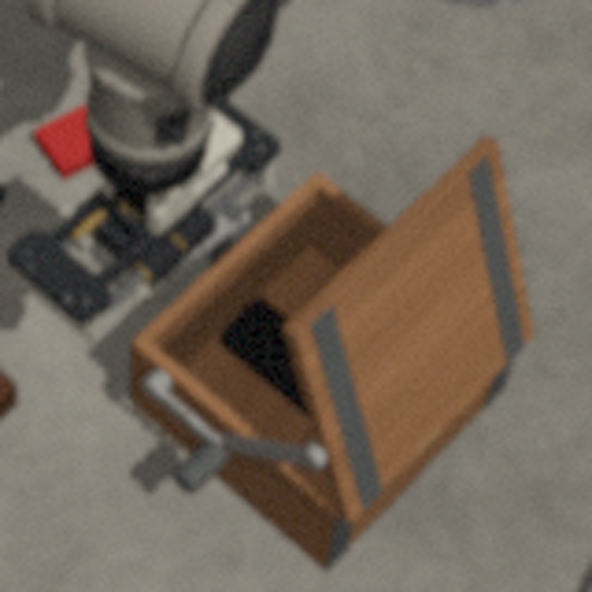

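View pics/wrist8.png

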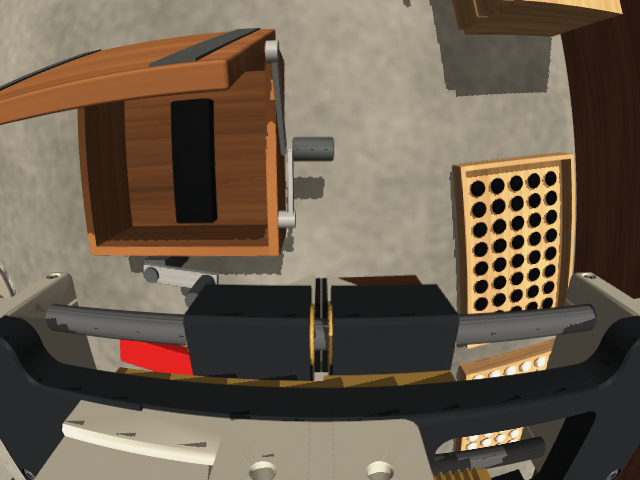

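Run:
```python
from go import *
k=cam('scene')
for deg in (80,77,74,71,68,65,62):
    t=np.radians(deg); r=[]
    for x in (.11,-.11):
      for th in (0,.014):
        P=c2w((x,.105-.21*np.cos(t)+th*np.sin(t),.105+.21*np.sin(t)+th*np.cos(t)))
        r.append(((proj(k,P)[0]-[300,220])*3.7).round(0).tolist())
    print(deg,r)
```

```text
80 [[323.0, 351.0], [339.0, 362.0], [527.0, 154.0], [543.0, 163.0]]
77 [[310.0, 343.0], [326.0, 353.0], [514.0, 147.0], [530.0, 155.0]]
74 [[298.0, 335.0], [313.0, 344.0], [502.0, 140.0], [517.0, 148.0]]
71 [[286.0, 328.0], [301.0, 336.0], [490.0, 134.0], [505.0, 141.0]]
68 [[274.0, 321.0], [289.0, 329.0], [478.0, 129.0], [493.0, 135.0]]
65 [[263.0, 315.0], [277.0, 322.0], [466.0, 124.0], [481.0, 130.0]]
62 [[252.0, 310.0], [266.0, 316.0], [454.0, 120.0], [469.0, 125.0]]
```

```bash
python3 -m pendant '[[[0,0,-15],0],[[0,0,-45],0],[[15,-10,-65],0],[[45,-30,-65],0],[[75,-55,-65],0],[[105,-80,-65],0],[[135,-105,-65],0],[[165,-125,-65],0],[[190,-140,-65],0],[[205,-146,-65],0]]'; python3 -m pendant '[[[3,0,0],0],[[5,0,0],0]]'; python3 go.py c 0 110 268 90
python3 - <<'E'
from h import *
for c in ['scene']:
    im=robot.read_camera(c)[:,:,::-1].copy(); cv2.imwrite(f'pics/{c}9.png',im)
cv2.imwrite('pics/scene9c.png',cv2.resize(im[200:380,320:500],None,fx=3.3,fy=3.3,interpolation=cv2.INTER_CUBIC))
E
```

```text
time: 13.85
tool_pos: [0.5454, 0.2956, 0.3582]
tool_rot: [3.133, -0.005, 1.412]
contact_force: [0.0, -0.9, 0.8]
opening: 0.0006
time: 14.02
tool_pos: [0.5455, 0.301, 0.3558]
tool_rot: [3.136, -0.003, 1.413]
contact_force: [0.0, 0.2, 0.1]
opening: 0.0007
t 14.02 pos [0.5455 0.301  0.3558] yaw 81.0 q6 0.54 F [0.  0.2 0.1] open 0.0007
shift,turn ([-42.0, 1.4, 87.7], np.float64(0.4))
```

View pics/scene9c.png

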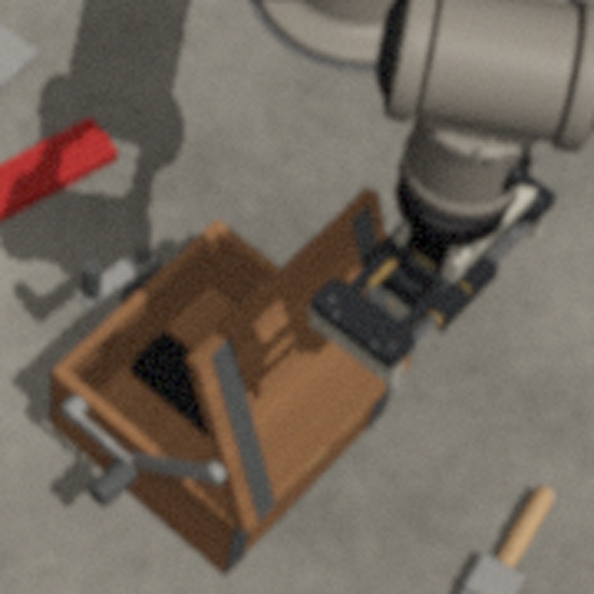

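```bash
python3 -m pendant '[[[0,0,15],0],[[0,1,45],0.4],[[-5,1,70],0.4],[[-20,1,85],0.4],[[-35,1,88],0.4],[[-45,1,88],0.4],[[-52,1,88],0.4],[[-58,1,88],0.4],[[-63,1,88],0.4],[[-67,1,88],0.4]]'; python3 go.py c 0 77 268 90
```

```text
time: 14.9
tool_pos: [0.5375, 0.2338, 0.2686]
tool_rot: [3.134, -0.004, 1.405]
contact_force: [0.0, -0.3, -0.2]
opening: 0.0005
t 14.9 pos [0.5375 0.2338 0.2686] yaw 80.5 q6 0.45 F [ 0.  -0.3 -0.2] open 0.0005
shift,turn ([-7.0, -0.9, 0.6], np.float64(-0.1))
```

```bash
cat > arc.py <<'E'
from go import *
import sys
r=float(sys.argv[3]) if len(sys.argv)>3 else 165
s=robot.observe()
for a in np.arange(float(sys.argv[1]),float(sys.argv[2]),-2.5):
    t=np.radians(a); p=np.array([0,105-r*np.cos(t)+14*np.sin(t)+9.5,105+r*np.sin(t)+14*np.cos(t)])/1000
    d,_=shift(c2w(p),None,s); print(a,[round(v,1) for v in d])
E
python3 arc.py 72.5 45
```

```text
72.5 [-5.8, -0.9, 2.0]
70.0 [-12.8, -0.9, 3.7]
67.5 [-19.8, -0.9, 5.8]
65.0 [-26.6, -0.9, 8.1]
62.5 [-33.3, -0.9, 10.7]
60.0 [-39.9, -0.9, 13.6]
57.5 [-46.4, -0.9, 16.8]
55.0 [-52.8, -0.9, 20.2]
52.5 [-59.0, -0.9, 24.0]
50.0 [-65.0, -0.9, 28.0]
47.5 [-70.8, -0.9, 32.2]
```

```bash
python3 -m pendant '[[[-6,-1,2],0],[[-13,-1,4],0],[[-20,-1,6],0],[[-27,-1,8],0],[[-33,-1,11],0],[[-40,-1,14],0],[[-46,-1,17],0],[[-53,-1,20],0],[[-59,-1,24],0],[[-65,-1,28],0]]'; python3 arc.py 50 15;  python3 - <<'E'
from h import *
for c in ['scene']:
    im=robot.read_camera(c)[:,:,::-1].copy(); cv2.imwrite(f'pics/{c}10.png',im)
cv2.imwrite('pics/scene10c.png',cv2.resize(im[200:380,320:500],None,fx=3.3,fy=3.3,interpolation=cv2.INTER_CUBIC))
E
```

```text
time: 15.73
tool_pos: [0.5258, 0.1691, 0.2399]
tool_rot: [3.134, -0.004, 1.405]
contact_force: [1.7, 3.2, 1.4]
opening: 0.0005
50.0 [0.8, 0.1, -0.5]
47.5 [-5.0, 0.1, 3.8]
45.0 [-10.7, 0.0, 8.3]
42.5 [-16.1, 0.0, 13.0]
40.0 [-21.3, -0.0, 18.0]
37.5 [-26.3, -0.0, 23.3]
35.0 [-31.1, -0.1, 28.7]
32.5 [-35.6, -0.1, 34.3]
30.0 [-39.9, -0.1, 40.1]
27.5 [-43.9, -0.1, 46.1]
25.0 [-47.7, -0.2, 52.3]
22.5 [-51.2, -0.2, 58.6]
20.0 [-54.4, -0.3, 65.1]
17.5 [-57.3, -0.3, 71.7]
```

View pics/scene10c.png

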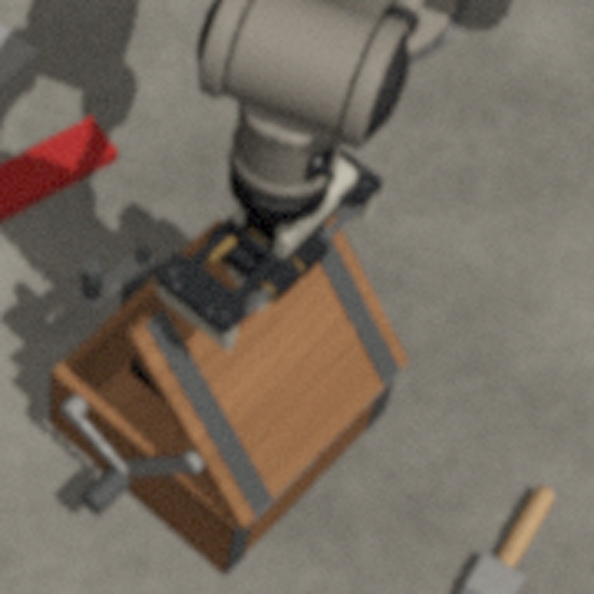

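```bash
python3 -m pendant '[[[-5,0,4],0],[[-11,0,8],0],[[-16,0,13],0],[[-21,0,18],0],[[-26,0,23],0],[[-31,0,29],0],[[-36,0,34],0],[[-40,0,40],0],[[-44,0,46],0],[[-48,0,52],0]]'; python3 arc.py 25 -4
```

```text
time: 16.62
tool_pos: [0.5175, 0.1204, 0.1862]
tool_rot: [3.136, -0.002, 1.404]
contact_force: [0.2, 3.2, -0.7]
opening: 0.0002
25.0 [2.0, 0.3, -1.2]
22.5 [-1.5, 0.3, 5.1]
20.0 [-4.7, 0.3, 11.6]
17.5 [-7.6, 0.3, 18.2]
15.0 [-10.2, 0.2, 24.9]
12.5 [-12.6, 0.2, 31.8]
10.0 [-14.6, 0.2, 38.7]
7.5 [-16.3, 0.1, 45.7]
5.0 [-17.7, 0.1, 52.8]
2.5 [-18.8, 0.1, 59.9]
0.0 [-19.6, 0.0, 67.1]
-2.5 [-20.0, -0.0, 74.3]
```

```bash
python3 -m pendant '[[[-2,0,5],0],[[-5,0,11],0],[[-8,0,18],0],[[-10,0,25],0],[[-13,0,32],0],[[-15,0,39],0],[[-16,0,46],0]]'; python3 arc.py 10 -4
python3 - <<'E'
from h import *
for c in ['scene']:
    im=robot.read_camera(c)[:,:,::-1].copy(); cv2.imwrite(f'pics/{c}11.png',im)
cv2.imwrite('pics/scene11c.png',cv2.resize(im[220:380,300:460],None,fx=3.7,fy=3.7,interpolation=cv2.INTER_CUBIC))
E
```

```text
time: 17.2
tool_pos: [0.5149, 0.1043, 0.1393]
tool_rot: [3.137, -0.002, 1.404]
contact_force: [0.4, -0.3, 1.9]
opening: 0.0004
10.0 [1.9, 0.3, -8.1]
7.5 [0.2, 0.3, -1.1]
5.0 [-1.3, 0.2, 6.0]
2.5 [-2.3, 0.2, 13.1]
0.0 [-3.1, 0.2, 20.3]
-2.5 [-3.6, 0.1, 27.5]
```

View pics/scene11c.png

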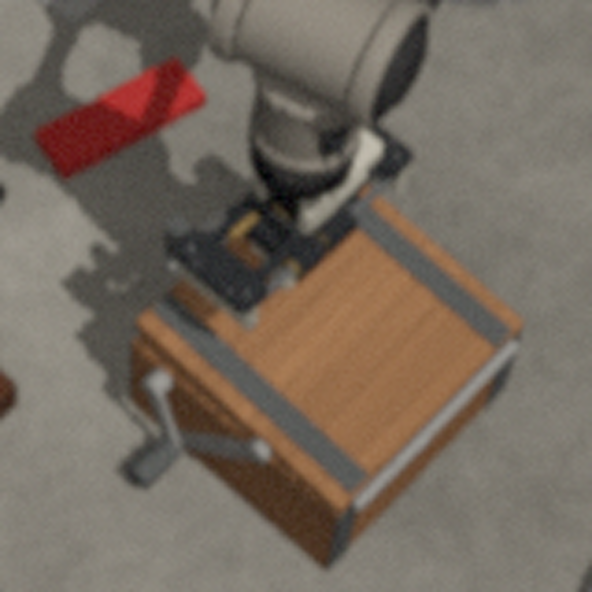

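Nearly shut. I'll close the last degrees slowly and watch the force.

```bash
python3 -m pendant '[[[-1,0,4],0],[[-2,0,8],0],[[-2,0,12],0],[[-3,0,15],0],[[-3,0,18],0],[[-3,0,20],0],[[-3,0,21],0],[[-3,0,22],0]]'; python3 arc.py 2.5 -1
```

```text
time: 17.92
tool_pos: [0.5138, 0.1011, 0.1189]
tool_rot: [3.137, -0.001, 1.404]
contact_force: [-11.8, -1.7, 34.8]
opening: 0.0004
2.5 [1.0, 0.9, -7.2]
0.0 [0.2, 0.8, -0.1]
```

```bash
python3 -m pendant '[[[0,0,-5],0],[[0,0,-20],0],[[-10,0,-45],0],[[-30,0,-75],0],[[-55,0,-105],0],[[-80,0,-125],0],[[-100,0,-130],0],[[-115,0,-130],0],[[-125,0,-130],0],[[-130,0,-130],0]]'; python3 -m pendant '[[[0,0,0],0],[[0,0,0],0]]'
python3 - <<'E'
from h import *
for c in ['scene','side','wrist']:
    im=robot.read_camera(c)[:,:,::-1].copy(); cv2.imwrite(f'pics/{c}12.png',im)
    k=cam(c)
    for d in robot.find_in(c,'latch_tab')[:3]:
        uv=np.array(d['xy'])*[W,H]; print(c,uv.round(1),round(d['p'],2),onz(k,uv,.1515).round(4))
E
python3 go.py c 40 -117 300 90
```

```text
time: 18.75
tool_pos: [0.4914, -0.0282, 0.2486]
tool_rot: [3.137, -0.001, 1.403]
contact_force: [-0.2, 0.5, -0.3]
opening: 0.0006
time: 18.92
tool_pos: [0.4913, -0.0279, 0.2481]
tool_rot: [3.138, -0.001, 1.403]
contact_force: [-0.6, -0.1, 0.7]
opening: 0.0006
scene [309. 210.] 0.32 [ 0.3856 -0.2285  0.1515]
side [301.9 236.8] 0.41 [0.5056 0.0035 0.1515]
wrist [341.4 155.4] 0.63 [0.5148 0.028  0.1515]
t 19.22 pos [ 0.4914 -0.0276  0.2484] yaw 80.4 q6 -0.05 F [-0.7 -0.2 -0.4] open 0.0007
shift,turn ([64.6, 41.9, -51.3], np.float64(-0.2))
```

View pics/wrist12.png

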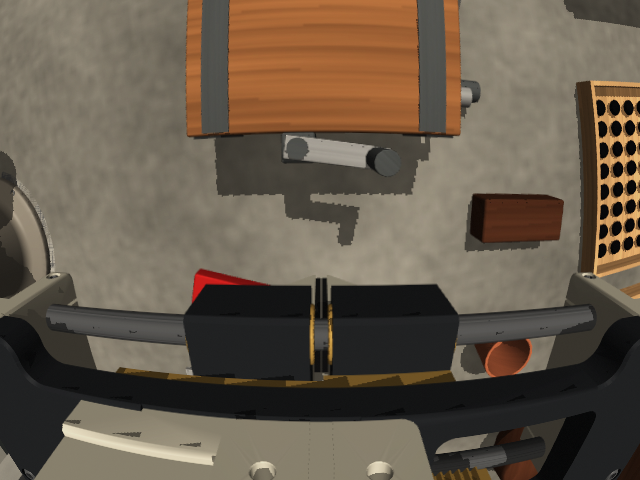

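```bash
python3 - <<'E'
from go import *
k=cam('wrist')
for th in (0,-.1,-.2,-.3):
    x,y=-.02+.06*np.cos(th),-.117+.06*np.sin(th)
    print(th,[proj(k,c2w((x,y,z)))[0].round(1).tolist() for z in (.129,.174)], c2w((x,y,.15)).round(4))
print('piv',proj(k,c2w((-.02,-.117,.129))).round(1))
print('lid corners',proj(k,np.array([c2w(p) for p in [(-.11,-.105,.119),(.11,-.105,.119)]])).round(1))
E
python3 -c "
import cv2
im=cv2.imread('pics/wrist12.png'); cv2.imwrite('pics/w12c.png',cv2.resize(im[100:220,180:480],None,fx=2.6,fy=2.6,interpolation=cv2.INTER_CUBIC))"
```

```text
0 [[376.8, 146.5], [387.7, 148.9]] [0.5433 0.029  0.15  ]
-0.1 [[376.3, 154.4], [387.0, 158.3]] [0.5421 0.0232 0.15  ]
-0.2 [[375.0, 162.2], [385.4, 167.6]] [0.5402 0.0175 0.15  ]
-0.3 [[372.9, 169.8], [382.9, 176.6]] [0.5378 0.012  0.15  ]
piv [[296.4 146.2]]
lid corners [[185.4 135.3]
 [459.9 134.6]]
```

View pics/w12c.png

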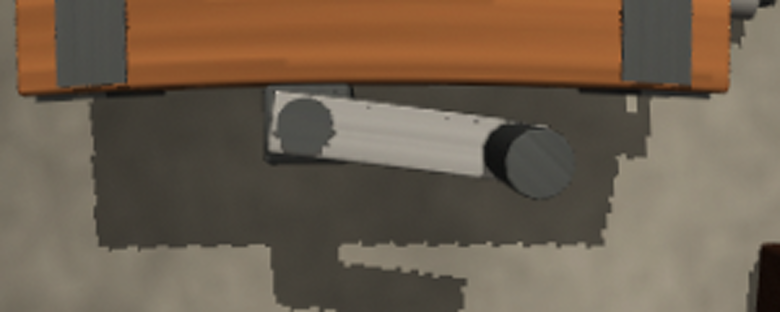

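```bash
python3 go.py c 35 -160 137 82.5
```

```text
t 19.22 pos [ 0.4914 -0.0276  0.2484] yaw 80.4 q6 -0.05 F [-0.7 -0.2 -0.4] open 0.0007
shift,turn ([21.4, 36.4, 111.6], np.float64(7.3))
```

```bash
python3 -m pendant '[[[5,10,5],2],[[15,25,25],5],[[21,36,55],7],[[21,36,80],7],[[21,36,98],7],[[21,36,107],7],[[21,36,111],7],[[21,36,111],7]]'
cat > lat.py <<'E'
from go import *
import sys
s=robot.observe(); print('t',round(s['time'],2),s['tool_pos'].round(4),'F',s['contact_force'].round(1))
off=float(sys.argv[3]) if len(sys.argv)>3 else 18.5
for th in np.arange(float(sys.argv[1]),float(sys.argv[2])+.1,6):
    t=np.radians(th); p=np.array([-20+60*np.cos(t)+off*np.sin(t),-117+60*np.sin(t)-off*np.cos(t),137])/1000
    print(round(th,1),shift(c2w(p),t+np.pi/2+CH[2],s))
E
python3 lat.py -7.5 60
```

```text
time: 19.88
tool_pos: [0.5308, -0.0127, 0.1374]
tool_rot: [3.139, -0.001, 1.282]
contact_force: [0.2, 0.7, 0.1]
opening: 0.0005
t 19.88 [ 0.5308 -0.0127  0.1374] F [0.2 0.7 0.1]
-7.5 ([17.3, 0.5, 0.4], np.float64(0.3))
-1.5 ([23.6, 2.1, 0.4], np.float64(-5.7))
4.5 ([30.1, 3.1, 0.4], np.float64(-11.7))
10.5 ([36.7, 3.3, 0.4], np.float64(-17.7))
16.5 ([43.3, 2.9, 0.5], np.float64(-23.7))
22.5 ([49.7, 1.8, 0.5], np.float64(-29.7))
28.5 ([56.1, 0.1, 0.5], np.float64(-35.7))
34.5 ([62.2, -2.3, 0.5], np.float64(-41.7))
40.5 ([68.0, -5.4, 0.5], np.float64(-47.7))
46.5 ([73.5, -9.0, 0.5], np.float64(-53.7))
52.5 ([78.6, -13.2, 0.5], np.float64(-59.7))
58.5 ([83.2, -17.9, 0.4], np.float64(-65.7))
```

```bash
python3 -m pendant '[[[8,0,0],0],[[17,0.5,0],0],[[24,2,0],-6],[[30,3,0],-12],[[37,3,0],-18],[[43,3,0],-24],[[50,2,0],-30],[[56,0,0],-36],[[62,-2,0],-42],[[68,-5,0],-48]]'; python3 lat.py 40.5 92
python3 - <<'E'
from h import *
for c in ['scene']:
    im=robot.read_camera(c)[:,:,::-1].copy(); cv2.imwrite(f'pics/{c}13.png',im)
cv2.imwrite('pics/scene13c.png',cv2.resize(im[220:380,300:460],None,fx=3.7,fy=3.7,interpolation=cv2.INTER_CUBIC))
E
```

```text
time: 20.72
tool_pos: [0.5461, 0.0546, 0.1387]
tool_rot: [3.137, 0.003, 2.125]
contact_force: [-1.3, -2.0, 0.2]
opening: 0.0002
t 20.72 [0.5461 0.0546 0.1387] F [-1.3 -2.   0.2]
40.5 ([0.1, -1.2, 1.7], np.float64(0.6))
46.5 ([6.4, 0.5, 1.7], np.float64(-5.4))
52.5 ([12.9, 1.5, 1.7], np.float64(-11.4))
58.5 ([19.5, 1.8, 1.6], np.float64(-17.4))
64.5 ([26.0, 1.4, 1.6], np.float64(-23.4))
70.5 ([32.5, 0.4, 1.6], np.float64(-29.4))
76.5 ([38.9, -1.4, 1.6], np.float64(-35.4))
82.5 ([45.0, -3.7, 1.5], np.float64(-41.4))
88.5 ([50.8, -6.7, 1.5], np.float64(-47.4))
```

View pics/scene13c.png

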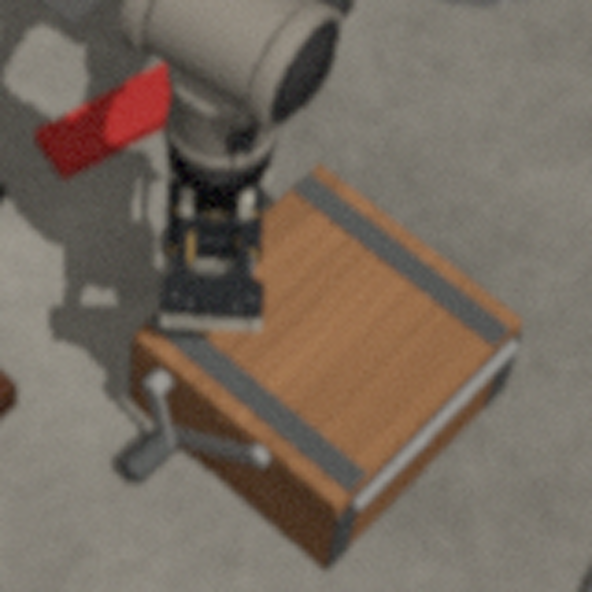

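```bash
python3 -m pendant '[[[6,0.5,1],-5],[[13,1.5,1.5],-11],[[20,2,1.5],-17],[[26,1.5,1.5],-23],[[32.5,0.5,1.5],-29],[[39,-1.5,1.5],-35],[[45,-4,1.5],-41],[[51,-6.5,1.5],-47],[[53,-7.5,1.5],-49],[[53,-7.5,1.5],-49]]'; python3 lat.py 88.5 90
```

```text
time: 21.6
tool_pos: [0.5144, 0.096, 0.1385]
tool_rot: [3.141, 0.014, 2.988]
contact_force: [8.2, -6.5, -4.9]
opening: 0.0007
t 21.6 [0.5144 0.096  0.1385] F [ 8.2 -6.5 -4.9]
88.5 ([0.5, -1.8, 1.5], np.float64(2.1))
```

```bash
python3 -m pendant '[[[1,-1,0],0],[[2,-1,0],0],[[3,-1,0],0],[[3,-1,0],0]]'; python3 lat.py 90 90
```

```text
time: 21.93
tool_pos: [0.5143, 0.0954, 0.1398]
tool_rot: [3.14, 0.021, 2.986]
contact_force: [9.1, -2.0, -2.8]
opening: 0.0005
t 21.93 [0.5143 0.0954 0.1398] F [ 9.1 -2.  -2.8]
90.0 ([2.1, -0.8, 2.8], np.float64(0.5))
```

```bash
python3 -m pendant '[[[2,0,0],0],[[4,0,0],0],[[6,0,0],0],[[8,0,0],0],[[8,0,0],0]]'; python3 lat.py 90 90
```

```text
time: 22.35
tool_pos: [0.5141, 0.0955, 0.1411]
tool_rot: [3.139, 0.039, 2.984]
contact_force: [26.3, -6.2, -16.4]
opening: 0.0002
t 22.35 [0.5141 0.0955 0.1411] F [ 26.3  -6.2 -16.4]
90.0 ([2.0, -0.8, 4.0], np.float64(0.4))
```

Held firm at 26 N, so it is at a hard stop. I'll back off and look.

```bash
python3 -m pendant '[[[-10,0,0],0],[[-30,0,-10],0],[[-55,0,-30],0],[[-75,0,-60],0],[[-85,0,-90],0],[[-90,0,-110],0],[[-90,0,-115],0],[[-90,0,-115],0]]'; python3 -m pendant '[[[0,0,0],0],[[0,0,0],0]]'
python3 - <<'E'
from h import *
for c in ['side','wrist','scene']:
    im=robot.read_camera(c)[:,:,::-1].copy(); cv2.imwrite(f'pics/{c}14.png',im)
cv2.imwrite('pics/scene14c.png',cv2.resize(im[220:380,300:460],None,fx=3.7,fy=3.7,interpolation=cv2.INTER_CUBIC))
E
python3 go.py c 0 0 0
```

```text
time: 23.02
tool_pos: [0.5988, 0.0824, 0.2613]
tool_rot: [3.138, 0.042, 2.984]
contact_force: [-0.3, 0.2, -0.3]
opening: 0.0001
time: 23.18
tool_pos: [0.5977, 0.0828, 0.2599]
tool_rot: [3.138, 0.039, 2.983]
contact_force: [-0.4, -0.5, 0.0]
opening: 0.0004
t 23.33 pos [0.5981 0.0825 0.2601] yaw 170.9 q6 -1.4 F [ 0.2 -0.1 -0.3] open 0.0003
shift,turn ([95.2, 55.0, 256.7], None)
```

View pics/wrist14.png

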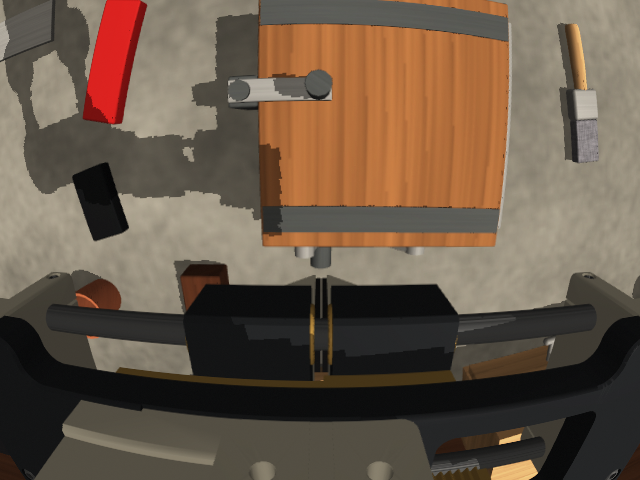

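View pics/scene14c.png

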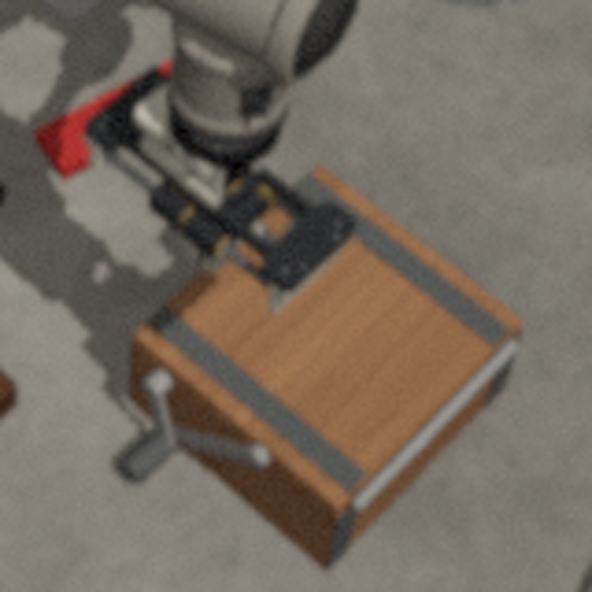

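View pics/side14.png

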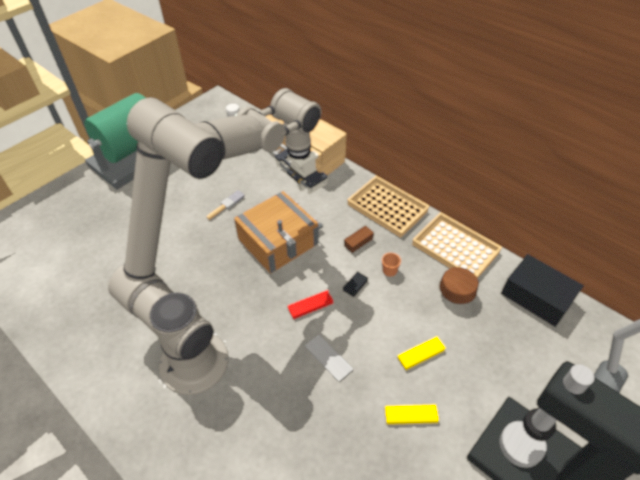

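Run:
```python
from go import *
k=cam('wrist')
for d in (84,87,90):
    t=np.radians(d); x,y=-.02+.06*np.cos(t),-.117+.06*np.sin(t)
    print(d,[proj(k,c2w((x,y,z)))[0].round(1).tolist() for z in (.129,.174)])
print('piv',proj(k,c2w((-.02,-.117,.129))).round(1))
print(proj(k,np.array([c2w(p) for p in [(.11,-.105,.119),(.11,.105,.119),(-.11,-.105,.119)]])).round(1))
im=cv2.imread('pics/wrist14.png'); cv2.imwrite('pics/w14c.png',cv2.resize(im[40:140,200:400],None,fx=4,fy=4,interpolation=cv2.INTER_CUBIC))
```

```text
84 [[319.1, 95.5], [319.0, 91.1]]
87 [[319.5, 91.4], [319.4, 86.3]]
90 [[319.6, 87.4], [319.6, 81.5]]
piv [[241.2  89.2]]
[[262.7 245.7]
 [495.5 246. ]
 [260.  -16. ]]
```

View pics/w14c.png

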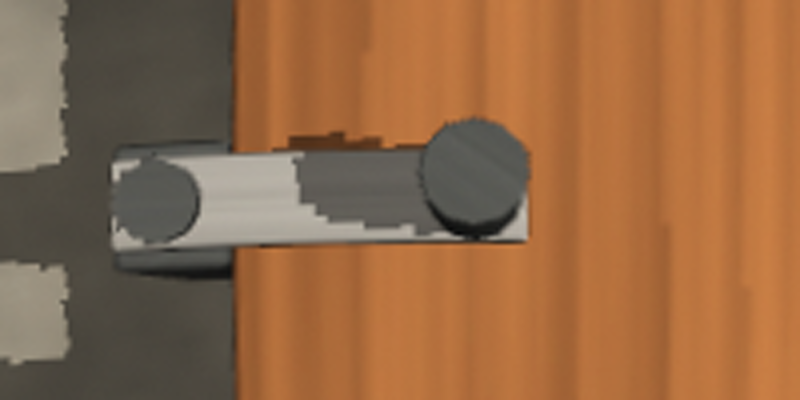

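The latch post top projects at (318.5, 82.5), against a prediction of (319.6, 81.5) for 90°. The lid corners fall where a shut lid should put them. The gripper is clear at z = 0.26, so I'm handing in.

Run:
```python
from h import *
print(robot.observe()['time'],robot.hand_in())
```

```text
the job is handed in; nothing more can be done
23.3333 None
```

The job is done and handed in at 23.3 s. The long slate blank is in the chest, the stay is broken, the lid is shut and the latch arm is over it.

- **Blank:** I set it down under grip at 19 mm TCP height, and the force rose to +6 N before I released it. The wrist view afterwards showed it flat on the chest floor, clear of the walls.
- **Stay:** the knee was pressed down about 39 mm at 10–14 N. The lid tipped about 0.2 rad, more than the 0.1 rad described, and stayed there.
- **Lid:** I pushed it down slowly until it stopped at 119 mm with 35 N on the fingertips. In the last wrist picture its corners matched a shut lid.
- **Latch:** I pushed it until it stopped moving, and it held against 26 N. The last wrist picture puts it at about 89.5–90°. The finger's own reading at the stop came out about 2 mm short of the expected 90° position, which I put down to the assumed finger width.
- **Other things:** the short blank, cup, spacer, gauge and brush look undisturbed in the last side and wrist pictures. I judged that by eye and did not measure them again. The gripper was clear of everything, with no force on it.

My first estimate of the blank from the scene camera was about 8 mm off. I corrected it with the wrist view before gripping.

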